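Show the sample that matches the tile

ROBOT

A 6-joint arm with a two-finger parallel gripper is mounted at the origin on a cart in front of the work surface, level with it; the furniture and walls round the work are solid. World frame = base frame: x ahead of the robot, y to its left, z up, the work surface at z = 0. Lengths are in mm, angles in degrees, forces in N, time in s.
With the tool pointing down it reaches from about 300 to 850 mm from the base axis. Payload 4.2 kg.
Tool frame: the origin (TCP) lies midway between the tips of the shut fingers; the grasp point (between the pads) lies env.grip_depth behind it (env.grip_depth is the distance from the TCP to the grasp point, in mm); z points along the fingers, y is the direction in which the jaws open and shut (so a half turn about z gives the same grasp; the last joint's range is limited). The gripper opens to 91 mm and grips with 3 to 60 N. Pads are 32 mm wide; open, the fingers measure 118 mm over their backs; the gripper's body (76 mm by 178 mm) begins 60 mm behind the grasp point.
Start: joints at [-67.265, 18.312, 89.639, -0, 72.044, -1.146], TCP at [232.786, -525.789, 213.976] pointing down, gripper open.
Joint ranges: [-177.97, 177.97], [-48.28, 115.42], [12.27, 149.76], [-77.06, 257.06], [2.81, 150.46], [-146.56, 146.56]. Speed limits (degrees/s): [147.25, 147.25, 180, 180, 180, 180].

INTERFACE

Orientations are given as [roll, pitch, yaw] about the fixed x, y, z axes, in that order (R = Rz(yaw) Ry(pitch) Rx(roll)).
In Python, from workcell import env, cams, spotter gives the robot as it stands.
- The arm moves only by the tool apply_moves, never from a script. Its argument "plan" is a list of rows, each an object with "jaw": the closure, from 0 (fully open) to 1 (shut); "delta_pos": the shift along the tool's x, y, z in mm, a list of three; "spin": the turn about the tool's z in rad. In form: [{"jaw": jaw, "delta_pos": [dx, dy, dz], "spin": spin}, ...]. A call has exactly 8 rows; each row is the pose to reach, as a shift and turn from the pose measured when the call began, along the tool's axes at that moment; what a row does not reach only later rows make up. A row lasts 1/8 s, in which the tool goes at most 62.5 mm and 10.7 degrees, less where a joint would pass 70% of its speed; a pose out of reach is approached as far as the arm can. A call with a gripper value outside its range is refused whole. The fingers move at their own pace and stop on an object; "squeeze" is the grip in N (left out, the last holds). Time passes only in rows, so rows that repeat a pose let the fingers close, or fill a call up. It gives the time, the measured TCP pose, the force and the opening at its end, in the units of the state.
- env.state(): the state, without advancing time (a new reading comes with each control period).
- cams.grab_frame(name): name is "scene" or "top" or "wrist"; returns the picture (480x640x3 uint8, red, green, blue); there is no depth.
- cams.calibration(name): a dict with "camera_matrix" (3x3 intrinsics, pixels), "rvec" (rotation vector, rad) and "tvec" (3), from world to camera coordinates, as OpenCV has them. Camera axes: x right, y down, z forward; pixel columns grow to the right and rows downward; lengths in mm; the calibration is good to about 2 mm. A picture is of the moment at which its call begins: read the wrist's pose just before it. calibration takes no time and is no camera call; for the wrist camera it gives the pose at the moment of the call.
- env.job_done(): hands the job in, once; it reports no verdict.
Trained networks look in the newest picture that a camera, given by its name, has taken for a name from the list of things; names that differ only in an ending like _2 or _b are one class to them, and where a whole thing is asked for, a point or a joint stands for the part that bears it (a point fixed in the world has none). Each returns a list of dicts, best first, with "confidence" (0 to 1); they miss things now and then, are a little off and sometimes report something else, mostly with a low value. They report only what shows in the picture. A call takes as long as a camera call. They do not tell look-alikes from the thing itself.
- spotter.masks_of(camera, target): "region" (480x640 bool, what is visible of it) and "extent" ([left, top, right, bottom] in pixels, round what is visible of it).
The state is a dict: "time_s": time; "qpos": joint angles; "qvel": joint speeds; "effort": joint torques, N m; "ee_pos": TCP position; "ee_rot": TCP orientation; "force": force on the tool from outside, world axes, zero at the start; "torque": the same for the moment, N m; "gripper_width": finger opening in mm.
Only numpy, scipy, OpenCV 4.12 (cv2) and the standard library are available. Lean on these libraries where they do the work, as an engineer would, in place of code of your own. Each camera call takes 0.05 s, during which the arm holds its last target.

TASK

The packer needs the sample pot whose glaze matches the blue test tile lying in front of the banding wheel. Turn the wheel by its round head with a fingertip, touching none of the pots, until the blue pot stands right beside the blue tile, centred on the tile. Then point at the blue pot with your fingertips just above its mouth, without touching it, keep pointing for two seconds, and draw the hand well away from it. Leave everything else where it lies.

Things in the scene. Friction and masses are not known exactly. Their poses are not given: they have to be found in the camera images.
- banding_wheel: Potter's banding wheel: round pale disc (head) 214 mm across, 9 mm thick, on a round foot 140 mm across, fixed to the board. Origin under the foot's centre, on the vertical axis; the head's flat top is 91 mm above it. The head turns freely, without stops, follows a fingertip pressed on its top and drawn round, and stops soon after release. Three pots stand loose on it, centres 50 to 75 mm from the axis.
- banding_wheel_head (a joint): Angle of the wheel's head, rad, growing anticlockwise seen from above; starts at any value, no stops. Friction 0.01 N m, damping 0.05 N m s/rad; its top's friction coefficient is about 0.6. Read where the pots stand from the pots themselves; neighbours have 25 to 75 mm clear between them.
- blue_pot: Dark blue tapered sample pot, 58 mm across at the rim, 55 mm tall, 60 g, open at the top, standing loose on the wheel's head. Origin at the centre of its underside, z up.
- blue_pot_mouth (a point): Centre of the blue pot's mouth, level with its rim, 55 mm above its underside.
- cream_pot: Cream round-bellied sample pot, 58 mm in diameter, 46 mm tall, loose on the wheel's head; not to be touched. Origin at the centre of its underside.
- brown_pot: Dark brown round-bellied sample pot, 58 mm in diameter, 46 mm tall, loose on the wheel's head; not to be touched. Origin at the centre of its underside.
- blue_tile: Slate-blue glazed test tile, 95 x 48 x 9 mm, flat on the board before the wheel, a long side towards it; its centre is 140 to 160 mm from the wheel's axis. Leave it there. Origin at the centre of its underside; x along its length, y across it. The line through its centre along y passes within 20 mm of the wheel's axis; the wheel is on its +y side.
- pump_sprayer: Blue and clear pump sprayer, fixed at the right of the board, its top about 280 mm above the board; a bystander. Between it and the wheel a big orange pot lies tilted across an upright one, also fixed, reaching 285 mm above the board. Carry the hand over both with the fingertips above 300 mm, or round them. Origin at the centre of the sprayer's underside.
- label_roll: Roll of white labels, 64 mm across, 40 mm tall, standing on the board; a bystander. Origin at the centre of its underside.
There are look-alikes about, which are no part of the job. Of the things that look like the banding_wheel, the larger one is meant.

How it is judged (in metres and radians):
On the way, in this order (a step that is already met when the one before it is completed fails the run):
1. the wheel has been turned: the blue pot stands beside the blue tile and the wheel is at rest (y of blue_pot in the frame of blue_tile between 0.06 and 0.13 m and x of blue_pot in the frame of blue_tile between -0.025 and 0.025 m and linear speed of blue_pot below 0.01 m/s and velocity of joint banding_wheel_head between -0.05 and 0.05 rad/s), for 0.2 s.
2. the fingertips point at the blue pot from just above its mouth, without contact, for the dwell (all of step 1 and horizontal distance between the grasp point and blue_pot_mouth below 0.025 m and z of the grasp point in the frame of blue_pot_mouth between 0.018 and 0.08 m), for 1.7 s.
At the end, for the whole second after the job is handed in: Blue pot within 25 mm of the tile's crosswise centre line, 60 to 130 mm from the tile's centre; all three pots upright on the wheel, at rest; tile within 12 mm of its start; hand over 120 mm from the pot. It had pointed 1.7 s within 25 mm sideways, grasp point 18 to 80 mm above the rim (all of step 1 and angle between each of blue_pot, cream_pot, brown_pot's own z axis and vertical below 0.1 rad and z of blue_pot in the frame of banding_wheel between 0.08 and 0.1 m and z of cream_pot in the frame of banding_wheel between 0.08 and 0.1 m and z of brown_pot in the frame of banding_wheel between 0.08 and 0.1 m and distance between the grasp point and blue_pot_mouth above 0.12 m and distance of blue_tile from where it was at the start of the episode below 0.012 m); the robot touches nothing.
It fails at once if a pot on the wheel is touched by the robot (contact force between any of the fingers, the arm and blue_pot above 0.2 N or contact force between any of the fingers, the arm and cream_pot above 0.2 N or contact force between any of the fingers, the arm and brown_pot above 0.2 N).
It fails at once if a pot is lifted off the wheel or tipped (z of any of blue_pot, cream_pot, brown_pot in the frame of banding_wheel above 0.106 m or angle between any of blue_pot, cream_pot, brown_pot's own z axis and vertical above 0.35 rad).
It fails at once if the tile or the label roll is shifted (distance of any of blue_tile, label_roll from where it was at the start of the episode above 0.015 m).
It also fails if it takes over 72 s, if anything falls off the work surface, if the arm or the gripper's body presses on something with over 40 N, if the wrist force passes 120 N, or if a joint passes its speed limit or range.

## Working session

There is one attempt and no reset: what is moved stays moved. The work goes in short steps, Python scripts to look and compute and a tool call to move; the robot and the scene stay as the last step left them, time stands still between calls to the robot, and variables do not carry over. Pictures are saved under pics/ and viewed, and the job is handed in when it is done.

Besides the shell and the picture viewer there is one more tool, called after "Request:" by a JSON object that holds its "api" and its "payload". apply_moves: Moves the arm, as the interface text tells. Its arguments: {"type":"object","properties":{"plan":{"type":"array"},"squeeze":{"type":"number"}},"required":["plan"]}

```bash
ls; mkdir -p pics; python3 - <<'E'
from workcell import env,cams,spotter
import cv2
print(env.state(), env.grip_depth)
for n in ["scene","top","wrist"]:
    f=cams.grab_frame(n); cv2.imwrite(f"pics/{n}0.png",f[:,:,::-1])
    print(n,cams.calibration(n))
E
```

```text
pics
{'time_s': 0.0, 'qpos': array([-6.72671260e+01,  1.83511250e+01,  8.97073175e+01, -2.59877327e-04,
        7.20435426e+01, -1.14507535e+00]), 'qvel': array([ 0.01052236, -0.10527121,  0.05337657, -0.07520761,  0.08253125,
       -0.01856759]), 'effort': array([ 3.08238350e-04, -4.12452722e+01, -2.31975639e+01,  7.30394572e-02,
        4.59035242e-02, -1.25845859e-04]), 'ee_pos': array([ 232.5628396, -525.3091531,  213.119282 ]), 'ee_rot': array([-1.79898030e+02, -1.79104289e-03,  2.38780281e+01]), 'force': array([ 0.02026719,  0.11587167, -0.55191787]), 'torque': array([ 0.0077625 , -0.01504562, -0.02123047]), 'gripper_width': 91.01687306608096} 18.8
scene {'camera_matrix': array([[565.20809436,   0.        , 309.39838736],
       [  0.        , 565.20809436, 247.16213753],
       [  0.        ,   0.        ,   1.        ]]), 'rvec': array([ 0.54539295, -2.68008161,  1.15197103]), 'tvec': array([ 455.65830218,  344.40243973, 1324.00895692])}
top {'camera_matrix': array([[498.65660009,   0.        , 330.9613739 ],
       [  0.        , 498.65660009, 236.02902656],
       [  0.        ,   0.        ,   1.        ]]), 'rvec': array([ 2.13788379, -2.11307342,  0.16299126]), 'tvec': array([-159.6553853 ,  562.50391517, 1278.41162881])}
wrist {'camera_matrix': array([[353.36727007,   0.        , 320.0023063 ],
       [  0.        , 353.36727007, 242.43485847],
       [  0.        ,   0.        ,   1.        ]]), 'rvec': array([-2.44058442,  1.59000017,  0.2150465 ]), 'tvec': array([-573.3436088 ,  -29.21622409,  391.67641272])}
```

View pics/scene0.png

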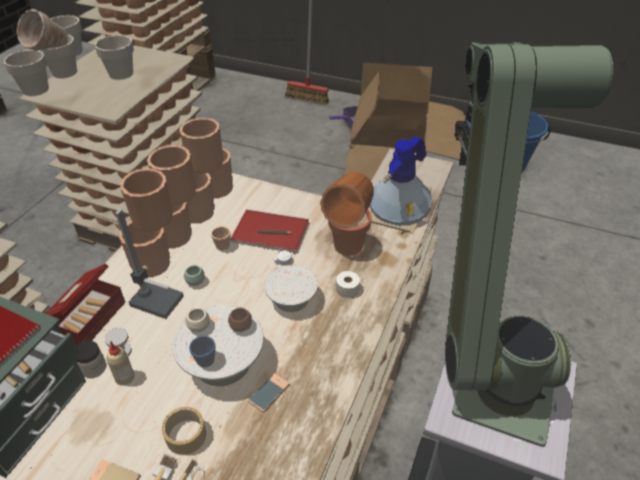

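View pics/top0.png

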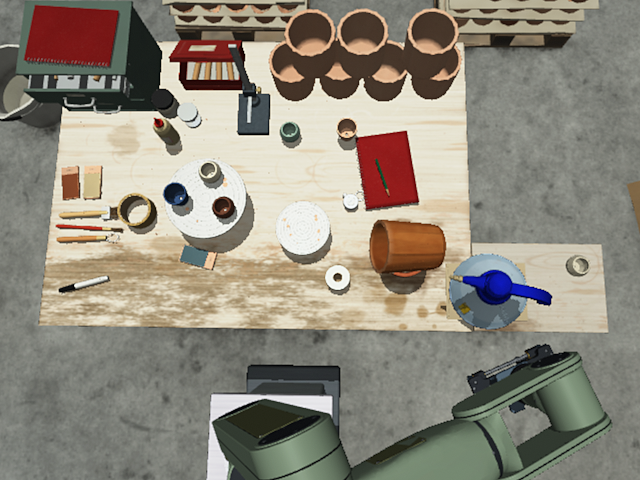

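View pics/wrist0.png

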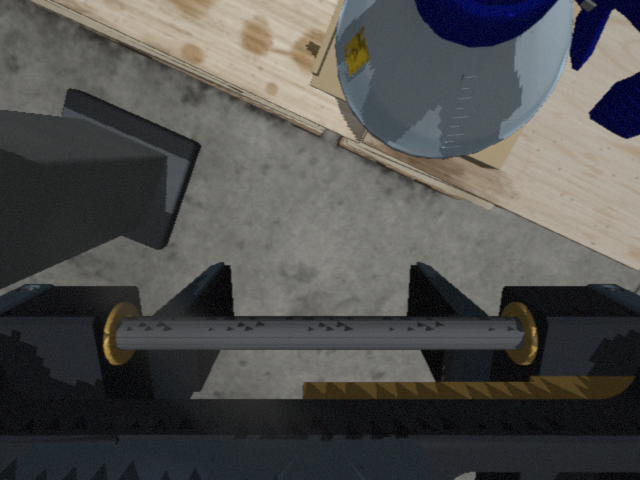

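```bash
cat > h.py <<'E'
from workcell import env,cams,spotter
import numpy as np, cv2
def cam(n):
    c=cams.calibration(n); K=np.array(c["camera_matrix"]);R=cv2.Rodrigues(np.array(c["rvec"]))[0];t=np.array(c["tvec"]).ravel()
    return K,R,t
def back(n,px,z,C=None):
    K,R,t=C or cam(n); px=np.atleast_2d(np.array(px,float))
    d=(np.linalg.inv(K)@np.c_[px,np.ones(len(px))].T); d=R.T@d; o=-R.T@t
    s=(z-o[2])/d[2]; return (o[:,None]+s*d).T
def proj(n,P,C=None):
    K,R,t=C or cam(n); P=np.atleast_2d(np.array(P,float)); q=K@(R@P.T+t[:,None]); return (q[:2]/q[2]).T
E
python3 - <<'E'
from h import *
f=cams.grab_frame("top")
cv2.imwrite("pics/topcrop.png",cv2.resize(f[140:290,130:340],None,fx=3.8,fy=3.8,interpolation=cv2.INTER_CUBIC)[:,:,::-1])
np.save("top0.npy",f)
for nm,z in [("banding_wheel",91),("blue_pot",30),("cream_pot",0),("brown_pot",0),("blue_tile",9),("label_roll",0)]:
    for m in spotter.masks_of("top",nm):
        ys,xs=np.nonzero(m["region"]); print(nm,round(m["confidence"],2),m["extent"],len(xs),xs.mean().round(1),ys.mean().round(1),back("top",[xs.mean(),ys.mean()],z).round(1))
        if nm in("blue_tile","banding_wheel"): np.save(f"m_{nm}_{m['extent'][0]:.0f}.npy",m["region"])
print(env.state()["time_s"])
E
```

```text
banding_wheel 0.77 [162.6, 158.5, 246.1, 237.5] 4001 205.8 200.7 [[646.9 173.8  91. ]]
banding_wheel 0.63 [274.9, 202.1, 330.7, 257.3] 2285 302.0 228.4 [[576. -79.  91.]]
blue_pot 0.94 [165.3, 180.5, 188.4, 208.3] 482 174.7 194.1 [[679.4 277.4  30. ]]
cream_pot 0.81 [200.8, 163.0, 218.6, 180.0] 334 208.8 171.8 [[752.8 195.2   0. ]]
brown_pot 0.79 [209.5, 198.5, 238.3, 219.5] 410 222.7 207.8 [[649.1 150.8   0. ]]
brown_pot 0.68 [162.1, 182.8, 189.6, 203.2] 453 174.9 194.6 [[685.5 287.1   0. ]]
blue_tile 0.59 [178.1, 246.0, 215.6, 270.3] 570 197.4 256.9 [[509.4 210.8   9. ]]
label_roll 0.77 [324.6, 264.7, 348.1, 290.3] 423 336.6 278.0 [[ 457.  -169.1    0. ]]
0.5
```

View pics/topcrop.png

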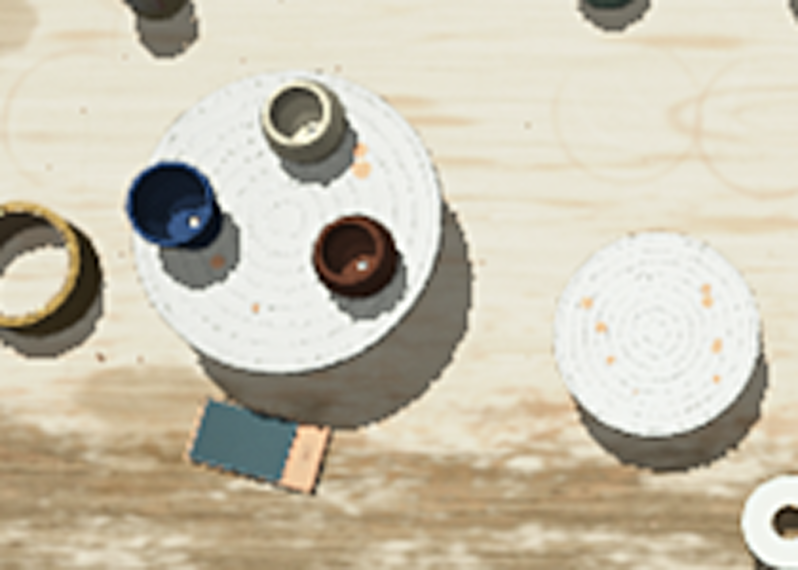

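```bash
python3 - <<'E'
from h import *
cr=lambda p: np.atleast_2d(np.array(p,float))/3.8+[129.63,139.63]
T=back("top",cr([(210,402),(332,425),(312,493),(190,463)]),9); print("tile\n",T.round(1)); c=T.mean(0)
f=np.load("top0.npy")
# wheel rim: white threshold region contour
hsv=cv2.cvtColor(f,cv2.COLOR_RGB2HSV); m=((hsv[:,:,1]<25)&(hsv[:,:,2]>200)).astype(np.uint8); m[:, :150]=0;m[:,260:]=0;m[:140]=0;m[250:]=0
m=cv2.morphologyEx(m,cv2.MORPH_OPEN,np.ones((3,3)))
cs,_=cv2.findContours(m,0,2); k=max(cs,key=cv2.contourArea); h=cv2.convexHull(k)[:,0].astype(float)
W=back("top",h,91)
from scipy.optimize import least_squares
r=least_squares(lambda p:np.hypot(W[:,0]-p[0],W[:,1]-p[1])-p[2],[647,174,107],loss="soft_l1"); print("wheel",r.x, r.fun.round(1))
w=r.x[:2]
for n,p,z in [("blue",(172,203),146),("cream",(297,116),137),("brown",(355,252),137)]:
    q=back("top",cr(p),z)[0]; d=q[:2]-w; print(n,q.round(1),"rad",np.hypot(*d).round(1),"ang",np.degrees(np.arctan2(d[1],d[0])).round(1))
x=(T[1]-T[0]+T[2]-T[3])[:2]; y=(T[0]-T[3]+T[1]-T[2])[:2]
print("c",c, "x",np.linalg.norm(x)/2,np.degrees(np.arctan2(x[1],x[0])),"y",np.linalg.norm(y)/2,np.degrees(np.arctan2(y[1],y[0])))
d=w-c[:2]; print("w-c",d,np.hypot(*d))
E
```

```text
tile
 [[540.5 247.1   9. ]
 [524.8 158.    9. ]
 [475.7 169.8   9. ]
 [496.2 258.7   9. ]]
wheel [660.78677026 186.33369702 113.95072555] [-3.9 -5.1 -5.1 -4.5 -1.2  0.1 -0.  -0.1  0.6  1.9  2.3  2.8  1.6  0.6
  1.5  1.1  0.1 -0.7 -0.8 -2.1 -3.8 -5.2 -6.3  2.  -0.5 46.1 49.1 11.6]
blue [652.4 237.4 146. ] rad 51.7 ang 99.3
cream [715.4 160.4 137. ] rad 60.4 ang -25.4
brown [622.6 116.9 137. ] rad 79.2 ang -118.8
c [509.29479897 208.39289717   9.        ] x 90.80171103304151 -101.53077891043576 y 48.164512774936085 -14.074600904496227
w-c [151.4919713  -22.05920015] 153.08960016356062
```

```bash
python3 - <<'E'
from h import *
from scipy.optimize import least_squares
import glob
cr=lambda p: np.atleast_2d(np.array(p,float))/3.8+[129.63,139.63]
print(glob.glob("m_*"))
m=np.load("m_banding_wheel_163.npy").astype(np.uint8)
cs,_=cv2.findContours(m,0,2); k=max(cs,key=cv2.contourArea)[:,0].astype(float)
for W in [back("top",k,91),back("top",cr([(133,222),(441,222),(287,70),(287,373)]),91)]:
    r=least_squares(lambda p:np.hypot(W[:,0]-p[0],W[:,1]-p[1])-107,[650,175],loss="soft_l1",f_scale=2); print("wheel",r.x, np.median(abs(r.fun)))
f=np.load("top0.npy")
for w in [r.x]:
  for n,p,z in [("blue",(172,203),146),("cream",(297,116),137),("brown",(355,252),137)]:
    q=back("top",cr(p),z)[0]; d=q[:2]-w; print(n,q.round(1),"rad",np.hypot(*d).round(1),"ang",np.degrees(np.arctan2(d[1],d[0])).round(1))
# overlay
b=f[:,:,::-1].copy(); b=cv2.resize(b[140:290,130:340],None,fx=3.8,fy=3.8,interpolation=cv2.INTER_CUBIC)
a=np.linspace(0,6.28,90)
for c in [r.x]:
  P=np.c_[c[0]+107*np.cos(a),c[1]+107*np.sin(a),a*0+91]
  cv2.polylines(b,[((proj("top",P)-[129.63,139.63])*3.8).astype(int)],True,(0,0,255),1)
cv2.imwrite("pics/ov.png",b)
E
```

```text
['m_banding_wheel_275.npy', 'm_blue_tile_178.npy', 'm_banding_wheel_163.npy']
wheel [653.68887802 176.19299211] 1.2324671781842227
wheel [655.76659211 176.076426  ] 0.4477581231491641
blue [652.4 237.4 146. ] rad 61.4 ang 93.1
cream [715.4 160.4 137. ] rad 61.6 ang -14.7
brown [622.6 116.9 137. ] rad 67.8 ang -119.3
```

View pics/ov.png

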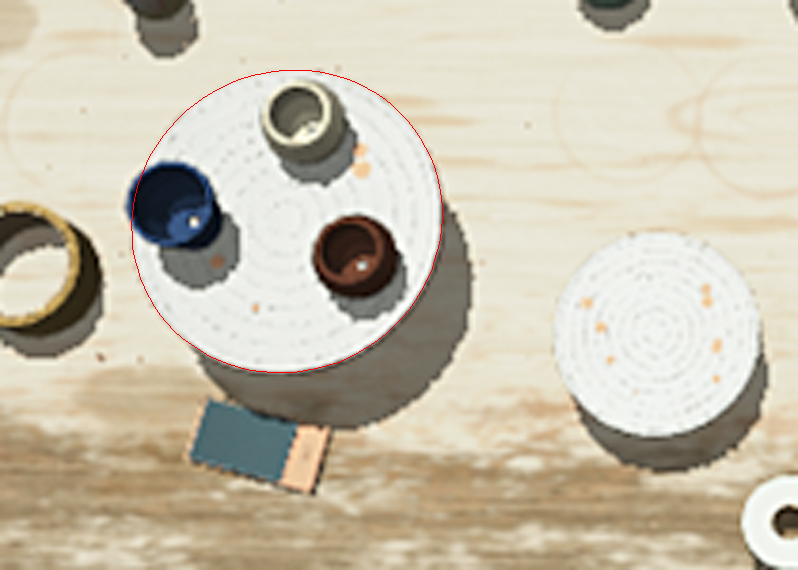

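Candidates in the top image: wheels at (206,200), large, and (302,229), small. I take the large one, which carries the pots. The only blue pot is at (175,193); the teal pot at (290,131) is off the wheel. The slate-blue tile is at (197,257); the other tiles, at (70,182) and (93,182), are brown and cream. The crop confirms these choices. The plan is to turn the wheel about +74°, pressing at radius 75 mm in the wide gap that faces the tile. First I raise the arm and carry it over the obstacles.

Request:
{"api": "apply_moves", "payload": {"plan": [{"jaw": 1, "delta_pos": [0, 0, -50], "spin": 0}, {"jaw": 1, "delta_pos": [0, 0, -100], "spin": 0}, {"jaw": 1, "delta_pos": [0, 0, -150], "spin": 0}, {"jaw": 1, "delta_pos": [0, 0, -160], "spin": 0}, {"jaw": 1, "delta_pos": [31, -26, -160], "spin": 0}, {"jaw": 1, "delta_pos": [69, -58, -160], "spin": 0}, {"jaw": 1, "delta_pos": [107, -90, -160], "spin": 0}, {"jaw": 1, "delta_pos": [145, -123, -160], "spin": 0}], "squeeze": 10}}

```text
time_s: 1.5
ee_pos: [315.8, -352.9, 372.7]
ee_rot: [-179.9, 0.0, 23.9]
force: [1.1, -0.5, -0.2]
gripper_width: 13.9
```

Request:
{"api": "apply_moves", "payload": {"plan": [{"jaw": 1, "delta_pos": [40, -33, 0], "spin": 0}, {"jaw": 1, "delta_pos": [80, -67, 0], "spin": 0}, {"jaw": 1, "delta_pos": [120, -101, 0], "spin": 0}, {"jaw": 1, "delta_pos": [160, -134, 0], "spin": 0}, {"jaw": 1, "delta_pos": [200, -168, 0], "spin": 0}, {"jaw": 1, "delta_pos": [240, -202, 0], "spin": 0}, {"jaw": 1, "delta_pos": [280, -236, 0], "spin": 0}, {"jaw": 1, "delta_pos": [320, -270, 0], "spin": 0}]}}

```text
time_s: 2.5
ee_pos: [499.4, 25.1, 372.0]
ee_rot: [-179.9, 0.1, 23.9]
force: [0.4, -0.4, -0.2]
gripper_width: 0.5
```

Request:
{"api": "apply_moves", "payload": {"plan": [{"jaw": 1, "delta_pos": [40, -33, 0], "spin": 0}, {"jaw": 1, "delta_pos": [80, -67, 0], "spin": 0}, {"jaw": 1, "delta_pos": [120, -100, 20], "spin": 0}, {"jaw": 1, "delta_pos": [143, -120, 50], "spin": 0}, {"jaw": 1, "delta_pos": [143, -120, 90], "spin": 0}, {"jaw": 1, "delta_pos": [143, -120, 130], "spin": 0}, {"jaw": 1, "delta_pos": [143, -120, 160], "spin": 0}, {"jaw": 1, "delta_pos": [143, -120, 170], "spin": 0}]}}

```text
time_s: 3.5
ee_pos: [579.4, 192.4, 198.9]
ee_rot: [-179.8, 0.5, 23.9]
force: [1.3, -0.1, 0.1]
gripper_width: 0.7
```

```bash
python3 - <<'E'
from h import *
for n in ["wrist","top"]:
    f=cams.grab_frame(n); cv2.imwrite(f"pics/{n}1.png",f[:,:,::-1])
s=env.state(); print(s["ee_pos"],s["ee_rot"],s["force"],s["qpos"].round(1))
f=cams.grab_frame("wrist")
for n in ["blue_pot","brown_pot","banding_wheel"]:
    print(n,[(m["confidence"],m["extent"]) for m in spotter.masks_of("wrist",n)])
E
```

```text
[580.47670904 192.75017737 200.74168767] [-179.84225283    0.27714417   23.86291276] [-0.1434478  -0.2756161   0.04555614] [17.2 22.2 85.6  0.1 72.5 83.3]
blue_pot [(0.66, [249.4, 77.7, 344.6, 176.1])]
brown_pot [(0.96, [393.4, 195.4, 473.1, 272.3])]
banding_wheel [(0.81, [496.8, 266.0, 640.0, 395.7]), (0.61, [241.6, 4.6, 516.8, 285.8])]
```

View pics/wrist1.png

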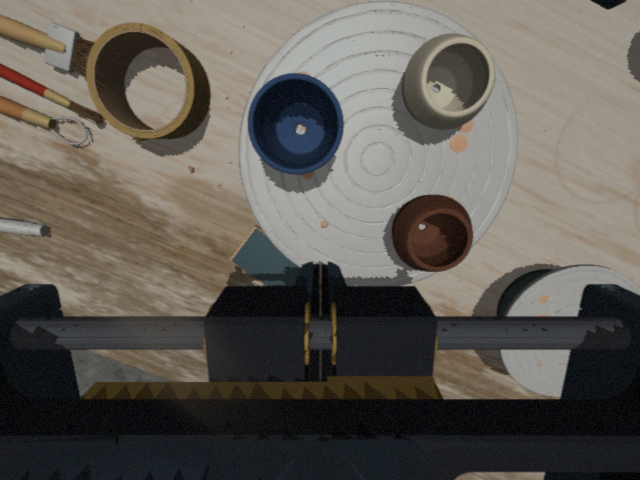

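View pics/top1.png

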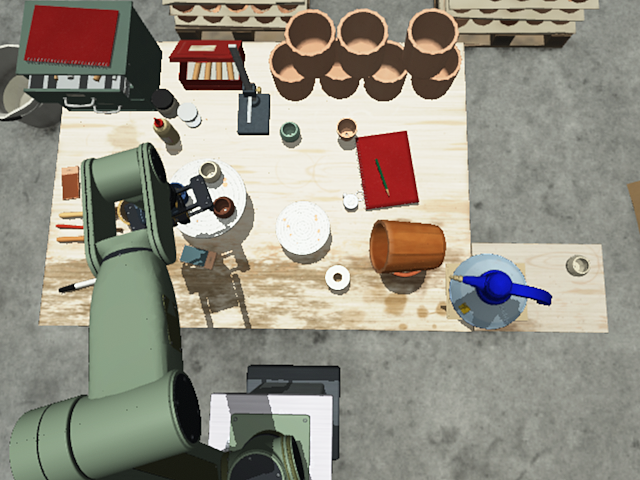

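The wrist view shows the blue pot at (296,122), cream at (449,82), brown at (432,232) and the wheel hub at (377,158). I'll cross-check positions with it.

```bash
python3 - <<'E'
from h import *
C=cam("wrist")
w=back("wrist",[377,158],91,C)[0]; print("hub",w.round(1))
for n,p,z in [("blue",(296,118),146),("cream",(452,79),137),("brown",(434,229),137)]:
    q=back("wrist",p,z,C)[0]; d=(q-w)[:2]; print(n,q.round(1),np.hypot(*d).round(1),np.degrees(np.arctan2(d[1],d[0])).round(1))
s=env.state()["ee_pos"]; print(proj("wrist",[s],C))
E
```

```text
hub [659.1 179.8  91. ]
blue [658.5 244.1 146. ] 64.3 90.5
cream [718.9 165.4 137. ] 61.5 -13.5
brown [630.6 129.9 137. ] 57.5 -119.7
[[321.55686038 293.08540885]]
```

Request:
{"api": "apply_moves", "payload": {"plan": [{"jaw": 1, "delta_pos": [4, 0, 30], "spin": 0}, {"jaw": 1, "delta_pos": [4, 0, 60], "spin": 0}, {"jaw": 1, "delta_pos": [4, 0, 85], "spin": 0}, {"jaw": 1, "delta_pos": [4, 0, 98], "spin": 0}, {"jaw": 1, "delta_pos": [4, 0, 103], "spin": 0}, {"jaw": 1, "delta_pos": [4, 0, 105], "spin": 0}, {"jaw": 1, "delta_pos": [4, 0, 107], "spin": 0}, {"jaw": 1, "delta_pos": [4, 0, 109], "spin": 0}]}}

```text
time_s: 4.8
ee_pos: [585.9, 195.1, 95.1]
ee_rot: [-179.9, -0.1, 23.9]
force: [0.1, 0.1, 0.5]
gripper_width: 0.7
```

```bash
python3 - <<'E'
from h import *
s=env.state(); print(s["ee_pos"],s["ee_rot"],s["force"])
E
```

```text
[585.91647173 195.12594822  95.09232462] [-1.79889234e+02 -1.15444535e-01  2.38590111e+01] [0.11692086 0.09272912 0.54708081]
```

Request:
{"api": "apply_moves", "payload": {"plan": [{"jaw": 1, "delta_pos": [0, 0, 2], "spin": 0}, {"jaw": 1, "delta_pos": [0, 0, 3], "spin": 0}, {"jaw": 1, "delta_pos": [0, 0, 4], "spin": 0}, {"jaw": 1, "delta_pos": [0, 0, 4.5], "spin": 0}, {"jaw": 1, "delta_pos": [0, 0, 5], "spin": 0}, {"jaw": 1, "delta_pos": [0, 0, 5.5], "spin": 0}, {"jaw": 1, "delta_pos": [0, 0, 6], "spin": 0}, {"jaw": 1, "delta_pos": [0, 0, 6], "spin": 0}]}}

```text
time_s: 5.8
ee_pos: [586.0, 195.5, 91.4]
ee_rot: [-179.9, -0.2, 23.8]
force: [-3.3, -0.8, 13.1]
gripper_width: 0.6
```

```bash
cat > arc.py <<'E'
import numpy as np
def arc(p,yaw,angs,w=(657,178)):
    p=np.array(p,float);w=np.array(w,float);y=np.radians(yaw);c,s=np.cos(y),np.sin(y)
    for a in angs:
        t=np.radians(a);R=np.array([[np.cos(t),-np.sin(t)],[np.sin(t),np.cos(t)]])
        d=w+R@(p-w)-p; print(a,np.round([c*d[0]+s*d[1],s*d[0]-c*d[1]],1))
E
python3 -c "
from arc import *
arc((586,195.5),23.8,[2,6,10,14,18,22,26,29])"
```

```text
2 [-1.5  2. ]
6 [-4.4  6.3]
10 [-6.9 10.7]
14 [-9.1 15.3]
18 [-11.   20.1]
22 [-12.5  24.9]
26 [-13.7  29.9]
29 [-14.4  33.7]
```

Request:
{"api": "apply_moves", "payload": {"plan": [{"jaw": 1, "delta_pos": [-1.5, 2, 2], "spin": 0}, {"jaw": 1, "delta_pos": [-4.4, 6.3, 2], "spin": 0}, {"jaw": 1, "delta_pos": [-6.9, 10.7, 2], "spin": 0}, {"jaw": 1, "delta_pos": [-9.1, 15.3, 2], "spin": 0}, {"jaw": 1, "delta_pos": [-11, 20.1, 2], "spin": 0}, {"jaw": 1, "delta_pos": [-12.5, 24.9, 2], "spin": 0}, {"jaw": 1, "delta_pos": [-13.7, 29.9, 2], "spin": 0}, {"jaw": 1, "delta_pos": [-14.4, 33.7, 2], "spin": 0}]}}

```text
time_s: 6.8
ee_pos: [588.6, 159.4, 91.5]
ee_rot: [-179.9, -0.5, 23.8]
force: [0.0, 1.2, 7.7]
gripper_width: 0.7
```

```bash
python3 - <<'E'
from h import *
from arc import arc
C=cam("wrist"); f=cams.grab_frame("wrist"); cv2.imwrite("pics/wrist2.png",f[:,:,::-1])
s=env.state(); print(s["ee_pos"],s["ee_rot"],s["force"])
p=s["ee_pos"][:2]; d=p-[657,178]; print(np.hypot(*d),np.degrees(np.arctan2(d[1],d[0])))
arc(p,s["ee_rot"][2],[2,6,10,14,18,22,26,29])
E
```

```text
[588.7657572  158.79479549  91.45020308] [-179.94390096   -0.53278382   23.83132395] [0.47760551 0.2468442  9.22699899]
70.88548349284257 -164.28021691708688
2 [-0.3  2.5]
6 [-0.7  7.4]
10 [-0.7 12.3]
14 [-0.3 17.3]
18 [ 0.3 22.2]
22 [ 1.4 27. ]
26 [ 2.7 31.8]
29 [ 3.9 35.3]
```

View pics/wrist2.png

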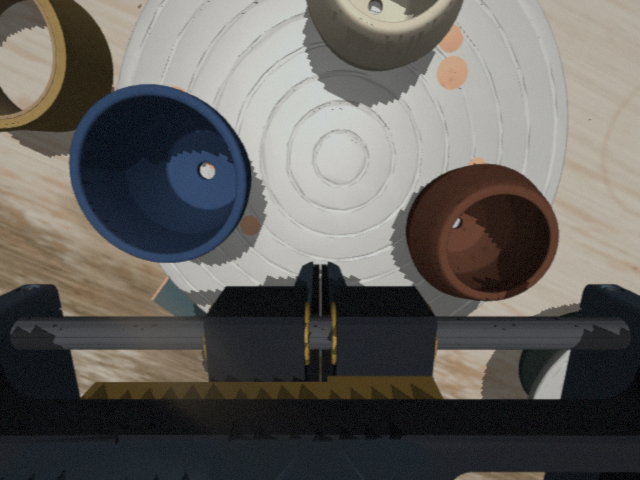

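```bash
python3 - <<'E'
from h import *
C=cam("wrist")
w=back("wrist",[341,157],91,C)[0]; print("hub",w.round(1))
for n,p,z in [("blue",(160,172),146),("brown",(502,228),130)]:
    q=back("wrist",p,z,C)[0]; d=(q-w)[:2]; print(n,q.round(1),np.hypot(*d).round(1),np.degrees(np.arctan2(d[1],d[0])).round(1))
E
```

```text
hub [655.6 178.3  91. ]
blue [627.2 233.5 146. ] 62.1 117.2
brown [656.2 112.8 130. ] 65.5 -89.5
```

Request:
{"api": "apply_moves", "payload": {"plan": [{"jaw": 1, "delta_pos": [-0.3, 2.5, 2], "spin": 0}, {"jaw": 1, "delta_pos": [-0.7, 7.4, 2], "spin": 0}, {"jaw": 1, "delta_pos": [-0.7, 12.3, 2], "spin": 0}, {"jaw": 1, "delta_pos": [-0.3, 17.3, 2], "spin": 0}, {"jaw": 1, "delta_pos": [0.3, 22.2, 2], "spin": 0}, {"jaw": 1, "delta_pos": [1.4, 27, 2], "spin": 0}, {"jaw": 1, "delta_pos": [2.7, 31.8, 2], "spin": 0}, {"jaw": 1, "delta_pos": [3.9, 35.3, 2], "spin": 0}]}}

```text
time_s: 7.85
ee_pos: [607.9, 128.2, 91.5]
ee_rot: [-180.0, -0.7, 23.8]
force: [-1.7, -0.3, 8.8]
gripper_width: 0.2
```

```bash
python3 - <<'E'
from h import *
from arc import arc
C=cam("wrist"); f=cams.grab_frame("wrist"); cv2.imwrite("pics/wrist3.png",f[:,:,::-1])
f=cams.grab_frame("scene"); cv2.imwrite("pics/scene3.png",f[:,:,::-1])
s=env.state(); print(s["ee_pos"],s["ee_rot"],s["force"])
p=s["ee_pos"][:2]; d=p-[657,178]; print(np.hypot(*d),np.degrees(np.arctan2(d[1],d[0])))
arc(p,s["ee_rot"][2],[2,6,10,14,18,20,22])
E
```

```text
[608.15604483 127.92881734  91.49661527] [179.97611154  -0.7477506   23.83561203] [-1.72195426 -0.69640635  9.64295776]
69.94894773564451 -134.28917504361695
2 [0.9 2.2]
6 [3.1 6.6]
10 [ 5.5 10.9]
14 [ 8.2 14.9]
18 [11.2 18.8]
20 [12.8 20.6]
22 [14.5 22.4]
```

View pics/wrist3.png

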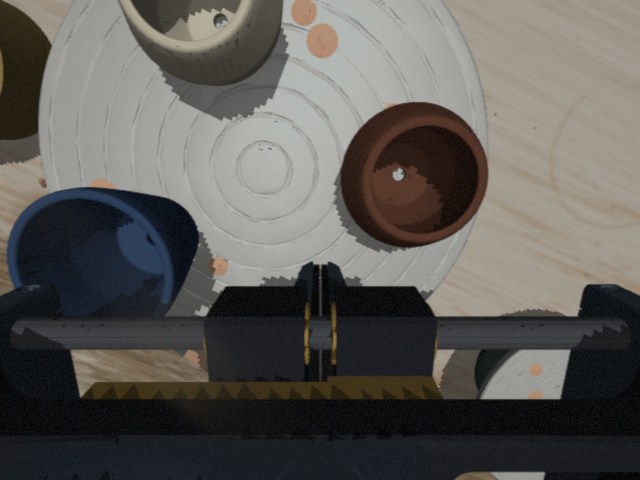

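```bash
python3 - <<'E'
from h import *
C=cam("wrist")
w=back("wrist",[264,167],91,C)[0]; print("hub",w.round(1))
for n,p,z in [("blue",(91,258),146),("brown",(424,181),137)]:
    q=back("wrist",p,z,C)[0]; d=(q-w)[:2]; print(n,q.round(1),np.hypot(*d).round(1),np.degrees(np.arctan2(d[1],d[0])).round(1), np.hypot(*(q[:2]-env.state()["ee_pos"][:2])))
E
```

```text
hub [656.  179.1  91. ]
blue [608.5 215.8 146. ] 60.0 142.3 87.86203931523433
brown [678.9 119.7 137. ] 63.6 -68.9 71.2233559594805
```

View pics/scene3.png

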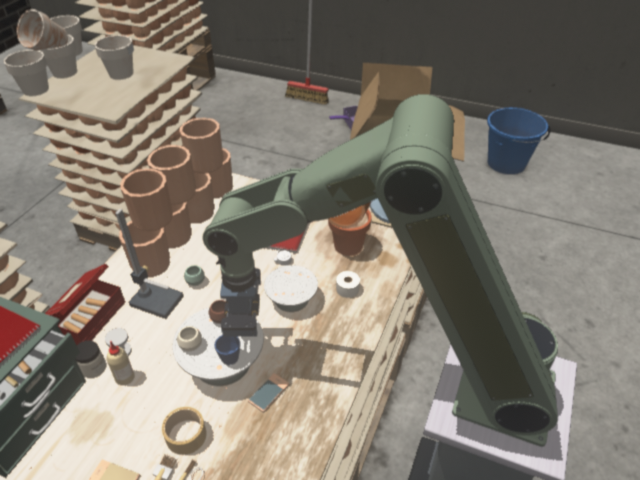

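```bash
python3 - <<'E'
from h import *
from arc import arc
s=env.state(); arc(s["ee_pos"][:2],s["ee_rot"][2],[3,7,11,15,19,23,25,26],(656.5,178.5))
E
```

```text
3 [1.5 3.3]
7 [3.7 7.7]
11 [ 6.3 11.8]
15 [ 9.1 15.8]
19 [12.2 19.6]
23 [15.6 23.1]
25 [17.4 24.8]
26 [18.3 25.6]
```

Request:
{"api": "apply_moves", "payload": {"plan": [{"jaw": 1, "delta_pos": [1.5, 3.3, 2.5], "spin": 0}, {"jaw": 1, "delta_pos": [3.7, 7.7, 2.5], "spin": 0}, {"jaw": 1, "delta_pos": [6.3, 11.8, 2.5], "spin": 0}, {"jaw": 1, "delta_pos": [9.1, 15.8, 2.5], "spin": 0}, {"jaw": 1, "delta_pos": [12.2, 19.6, 2.5], "spin": 0}, {"jaw": 1, "delta_pos": [15.6, 23.1, 2.5], "spin": 0}, {"jaw": 1, "delta_pos": [17.4, 24.8, 2.5], "spin": 0}, {"jaw": 1, "delta_pos": [18.3, 25.6, 2.5], "spin": 0}]}}

```text
time_s: 8.95
ee_pos: [636.2, 110.8, 91.5]
ee_rot: [179.8, -0.8, 23.9]
force: [-1.9, -4.0, 10.0]
gripper_width: 0.6
```

```bash
python3 - <<'E'
from h import *
C=cam("wrist"); f=cams.grab_frame("wrist"); cv2.imwrite("pics/wrist4.png",f[:,:,::-1])
s=env.state(); print(s["time_s"],s["ee_pos"],s["ee_rot"],s["force"])
E
```

```text
9.0 [636.31315071 110.70006176  91.47242513] [179.8148658   -0.85889672  23.86662248] [-1.41437738 -3.99162687 10.46272808]
```

View pics/wrist4.png

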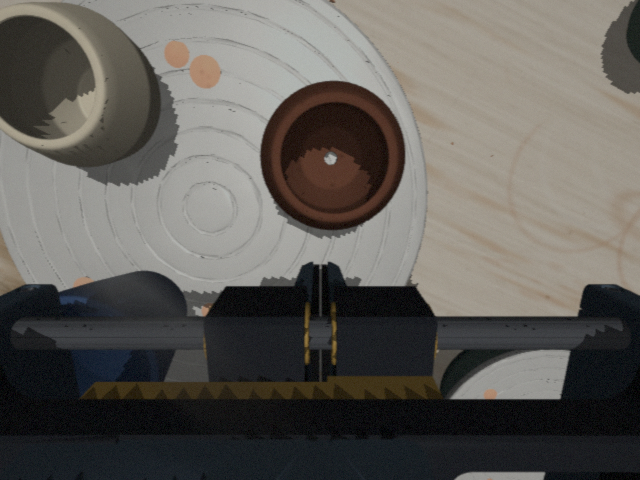

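Request:
{"api": "apply_moves", "payload": {"plan": [{"jaw": 1, "delta_pos": [0, 0, -8], "spin": 0}, {"jaw": 1, "delta_pos": [0, 0, -30], "spin": 0}, {"jaw": 1, "delta_pos": [0, 0, -60], "spin": 0}, {"jaw": 1, "delta_pos": [0, 0, -100], "spin": 0}, {"jaw": 1, "delta_pos": [0, 0, -130], "spin": 0}, {"jaw": 1, "delta_pos": [-40, 0, -150], "spin": 0}, {"jaw": 1, "delta_pos": [-80, 0, -160], "spin": 0}, {"jaw": 1, "delta_pos": [-100, 0, -160], "spin": 0}]}}

```text
time_s: 10.0
ee_pos: [541.2, 69.3, 251.3]
ee_rot: [179.8, -1.0, 23.9]
force: [-0.3, 0.3, -0.1]
gripper_width: 0.4
```

```bash
python3 - <<'E'
from h import *
f=cams.grab_frame("wrist"); cv2.imwrite("pics/wrist5.png",f[:,:,::-1])
f=cams.grab_frame("top"); cv2.imwrite("pics/top5.png",cv2.resize(f[140:290,130:340],None,fx=3.8,fy=3.8,interpolation=cv2.INTER_CUBIC)[:,:,::-1])
s=env.state(); print(s["time_s"],s["ee_pos"],s["ee_rot"],s["force"])
E
```

```text
10.1 [540.92182754  69.284275   250.75780102] [179.8121191   -0.87568871  23.83421661] [ 0.62103733  0.34706582 -0.0037445 ]
```

View pics/wrist5.png

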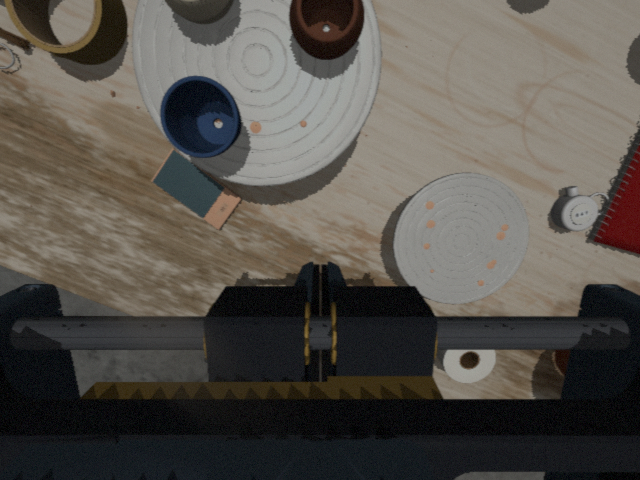

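View pics/top5.png

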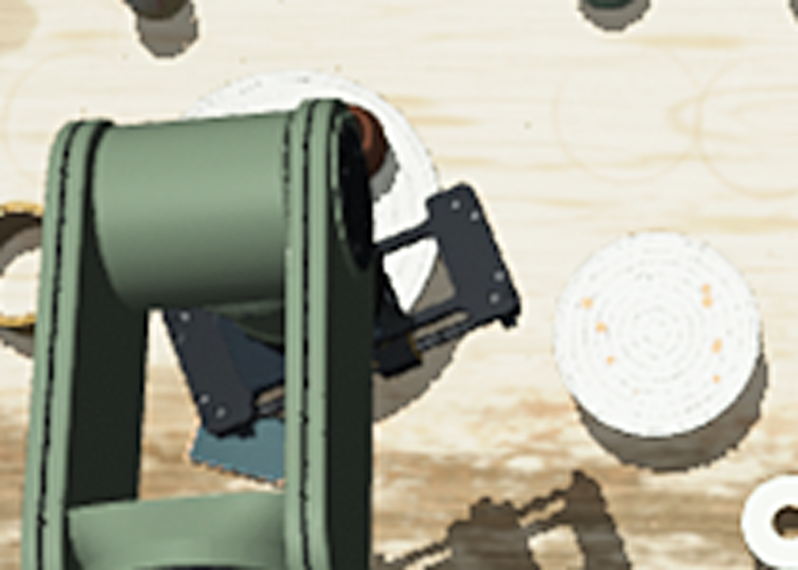

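```bash
python3 - <<'E'
from h import *
C=cam("wrist")
T=back("wrist",[(172,150),(242,198),(221,230),(152,181)],9,C); c=T.mean(0)
x=(T[1]-T[0]+T[2]-T[3])[:2]; print(T.round(1),c.round(1)); a=np.degrees(np.arctan2(x[1],x[0])); print("xlen",np.linalg.norm(x)/2,"ang",a)
w=back("wrist",[258,59],91,C)[0]
b=back("wrist",[201,116],146,C)[0]
for ang in (a,-102.8):
    u=np.array([np.cos(np.radians(ang)),np.sin(np.radians(ang))]); v=np.array([-u[1],u[0]])
    for n,q in (("blue",b),("wheel",w)): print(n,q.round(1),"tile x",(q-c)[:2]@u,"y",(q-c)[:2]@v)
d=(b-w)[:2]; print(np.hypot(*d),np.degrees(np.arctan2(d[1],d[0])))
E
```

```text
[[540.7 252.5   9. ]
 [521.7 160.8   9. ]
 [475.6 170.3   9. ]
 [498.2 262.9   9. ]] [509.1 211.6   9. ]
xlen 94.47888157047811 ang -102.71521196834497
blue [594.1 189.6 146. ] tile x 2.7896363020839128 y 87.85755669250005
wheel [655.3 178.   91. ] tile x 0.5975305084530543 y 150.01184669996653
blue [594.1 189.6 146. ] tile x 2.659619018910877 y 87.86158867985493
wheel [655.3 178.   91. ] tile x 0.37553785630552944 y 150.0125666881321
62.19293443907209 169.30470286473246
```

Blue pot is at tile x≈+3 mm, y≈88 mm, which is centred. Next I point above its mouth at (594,190), with the TCP at z≈178.

Request:
{"api": "apply_moves", "payload": {"plan": [{"jaw": 1, "delta_pos": [35, -32, 0], "spin": 0}, {"jaw": 1, "delta_pos": [70, -64, 0], "spin": 0}, {"jaw": 1, "delta_pos": [97, -89, 0], "spin": 0}, {"jaw": 1, "delta_pos": [97, -89, 15], "spin": 0}, {"jaw": 1, "delta_pos": [97, -89, 35], "spin": 0}, {"jaw": 1, "delta_pos": [97, -89, 55], "spin": 0}, {"jaw": 1, "delta_pos": [97, -89, 66], "spin": 0}, {"jaw": 1, "delta_pos": [97, -89, 70], "spin": 0}]}}

```text
time_s: 11.1
ee_pos: [594.6, 189.6, 181.0]
ee_rot: [179.8, -0.8, 23.8]
force: [-0.3, 0.3, 0.2]
gripper_width: 0.5
```

```bash
python3 - <<'E'
from h import *
for n in ("wrist","scene"):
    f=cams.grab_frame(n); 
    if n=="scene": f=cv2.resize(f[230:430,130:330],None,fx=3,fy=3,interpolation=cv2.INTER_CUBIC)
    cv2.imwrite(f"pics/{n}6.png",f[:,:,::-1])
s=env.state(); print(s["time_s"],s["ee_pos"],s["ee_rot"],s["force"])
E
```

```text
11.2 [594.87091936 189.84857556 181.8350796 ] [179.80774721  -0.86576442  23.81373524] [-0.20093126  0.14238539 -0.15234568]
```

View pics/wrist6.png

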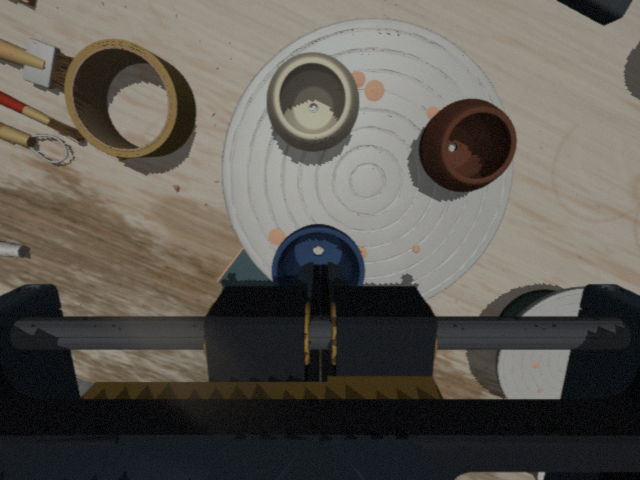

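View pics/scene6.png

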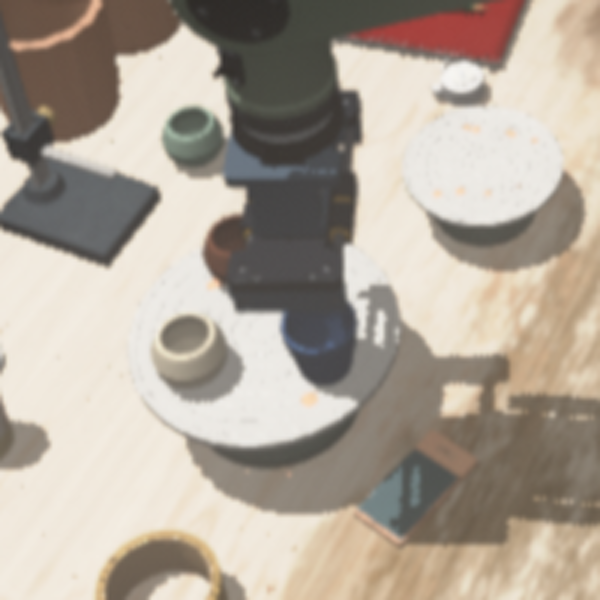

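The pictures show the shut fingertips over the blue pot's mouth with no contact (force ≈0), the grasp point about 54 mm above the rim. I hold here.

Request:
{"api": "apply_moves", "payload": {"plan": [{"jaw": 1, "delta_pos": [0, 0, 1], "spin": 0}, {"jaw": 1, "delta_pos": [0, 0, 2], "spin": 0}, {"jaw": 1, "delta_pos": [0, 0, 2], "spin": 0}, {"jaw": 1, "delta_pos": [0, 0, 2], "spin": 0}, {"jaw": 1, "delta_pos": [0, 0, 2], "spin": 0}, {"jaw": 1, "delta_pos": [0, 0, 2], "spin": 0}, {"jaw": 1, "delta_pos": [0, 0, 2], "spin": 0}, {"jaw": 1, "delta_pos": [0, 0, 2], "spin": 0}]}}

```text
time_s: 12.2
ee_pos: [594.9, 189.9, 179.8]
ee_rot: [179.8, -0.9, 23.8]
force: [0.2, -0.5, -0.1]
gripper_width: 0.6
```

Request:
{"api": "apply_moves", "payload": {"plan": [{"jaw": 1, "delta_pos": [0, 0, 0], "spin": 0}, {"jaw": 1, "delta_pos": [0, 0, 0], "spin": 0}, {"jaw": 1, "delta_pos": [0, 0, 0], "spin": 0}, {"jaw": 1, "delta_pos": [0, 0, 0], "spin": 0}, {"jaw": 1, "delta_pos": [0, 0, 0], "spin": 0}, {"jaw": 1, "delta_pos": [0, 0, 0], "spin": 0}, {"jaw": 1, "delta_pos": [0, 0, 0], "spin": 0}, {"jaw": 1, "delta_pos": [0, 0, 0], "spin": 0}]}}

```text
time_s: 13.2
ee_pos: [594.9, 189.9, 179.8]
ee_rot: [179.8, -0.9, 23.8]
force: [0.6, -0.0, 0.3]
gripper_width: 0.3
```

Request:
{"api": "apply_moves", "payload": {"plan": [{"jaw": 1, "delta_pos": [0, 0, 0], "spin": 0}, {"jaw": 1, "delta_pos": [0, 0, 0], "spin": 0}, {"jaw": 1, "delta_pos": [0, 0, 0], "spin": 0}, {"jaw": 1, "delta_pos": [0, 0, 0], "spin": 0}, {"jaw": 1, "delta_pos": [0, 0, 0], "spin": 0}, {"jaw": 1, "delta_pos": [0, 0, 0], "spin": 0}, {"jaw": 1, "delta_pos": [0, 0, 0], "spin": 0}, {"jaw": 1, "delta_pos": [0, 0, 0], "spin": 0}]}}

```text
time_s: 14.2
ee_pos: [594.9, 189.9, 179.8]
ee_rot: [179.8, -0.9, 23.8]
force: [0.1, 0.2, -0.5]
gripper_width: 0.5
```

Request:
{"api": "apply_moves", "payload": {"plan": [{"jaw": 1, "delta_pos": [0, 0, -30], "spin": 0}, {"jaw": 1, "delta_pos": [0, 0, -70], "spin": 0}, {"jaw": 1, "delta_pos": [0, 0, -110], "spin": 0}, {"jaw": 1, "delta_pos": [0, 0, -150], "spin": 0}, {"jaw": 1, "delta_pos": [-40, 30, -170], "spin": 0}, {"jaw": 1, "delta_pos": [-80, 60, -180], "spin": 0}, {"jaw": 1, "delta_pos": [-110, 100, -180], "spin": 0}, {"jaw": 1, "delta_pos": [-120, 120, -180], "spin": 0}]}}

```text
time_s: 15.2
ee_pos: [529.8, 29.1, 359.2]
ee_rot: [179.8, -0.9, 23.7]
force: [0.3, -0.2, -0.0]
gripper_width: 0.3
```

Request:
{"api": "apply_moves", "payload": {"plan": [{"jaw": 1, "delta_pos": [-30, 30, 0], "spin": 0}, {"jaw": 1, "delta_pos": [-60, 60, 0], "spin": 0}, {"jaw": 1, "delta_pos": [-80, 90, 0], "spin": 0}, {"jaw": 1, "delta_pos": [-80, 120, 0], "spin": 0}, {"jaw": 1, "delta_pos": [-80, 140, 0], "spin": 0}, {"jaw": 1, "delta_pos": [-80, 150, 0], "spin": 0}, {"jaw": 1, "delta_pos": [-80, 150, 0], "spin": 0}, {"jaw": 1, "delta_pos": [-80, 150, 0], "spin": 0}]}}

```text
time_s: 16.2
ee_pos: [516.8, -139.7, 358.6]
ee_rot: [179.8, -0.9, 23.8]
force: [-1.2, -0.2, -0.3]
gripper_width: 0.8
```

```bash
python3 - <<'E'
from h import *
f=cams.grab_frame("top"); cv2.imwrite("pics/top7.png",cv2.resize(f[140:290,130:340],None,fx=3.8,fy=3.8,interpolation=cv2.INTER_CUBIC)[:,:,::-1])
s=env.state(); print(s["time_s"],s["ee_pos"],s["force"],s["qvel"].round(2))
E
```

```text
16.25 [ 516.75743245 -139.62636897  358.6844943 ] [-0.7773303   0.86861969  0.08854072] [-0.   -0.13  0.04 -0.12 -0.03 -0.02]
```

View pics/top7.png

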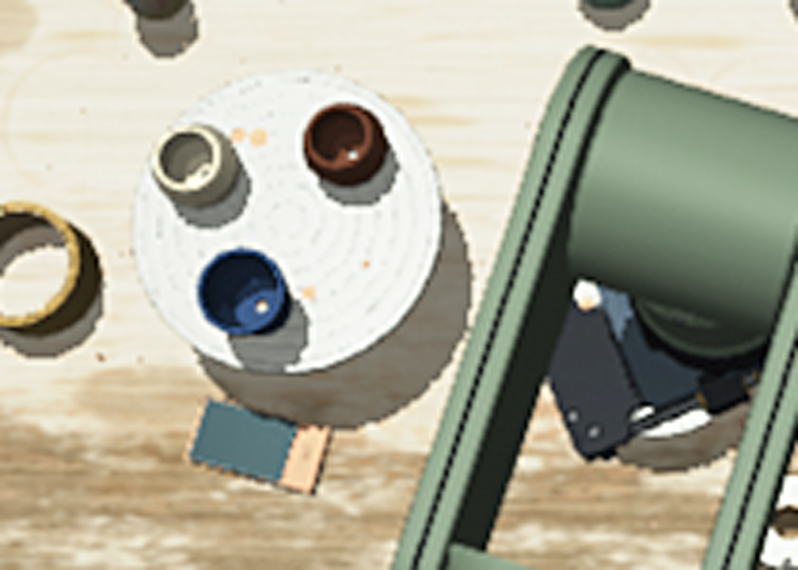

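The blue pot stands upright at crop (244,291), centred over the tile at (261,447). The tile has not moved, and the cream and brown pots are upright. I check the numbers once more and hand in.

```bash
python3 - <<'E'
from h import *
q=back("top",np.array([(244,290)])/3.8+[129.63,139.63],146)[0]
a=np.radians(-102.75);u=np.array([np.cos(a),np.sin(a)]);v=np.array([-u[1],u[0]]);d=q[:2]-[509.2,209.5]
print(q,d@u,d@v); print(env.job_done(), env.state()["time_s"])
E
```

```text
[594.38042164 186.24252481 146.        ] 3.8848992539915916 88.21293522795213
the job is handed in; nothing more can be done
the job is handed in; nothing more can be done
```

The blue pot now stands beside the blue tile. I pointed at it for about 3 seconds, drew the hand away, and handed the job in at about 16 s of the 72 s allowed. The hand-in gives no verdict, so the figures below are my own measurements.

- **Turning:** I turned the large wheel anticlockwise by about 75° with the shut fingertips pressed on its top in the widest gap between the pots. The press was about 8–13 N, and the fingertip slipped slightly on the head. I saw no contact with any pot.
- **Pointing:** The grasp point stayed about 53 mm above the rim, within about 4 mm of the mouth's centre sideways, with no force on the hand.
- **Hand now:** It is more than 300 mm from the pot.

**Last checks:** The wrist and top cameras agree on the blue pot to about 1 mm: 3 to 4 mm from the tile's crosswise centre line and 88 mm from its centre. In the last top picture all three pots stand upright, and the tile is where it began. The label roll was only partly in view there, and I never went near it. No check failed. The two cameras did disagree by a few mm on the wheel's centre and by up to about 13 mm on the pots at the start, which was well within the margins I needed.

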